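# Clamp a valve block for inspection

### The job

Clamp the aluminium block where it stands on the fixture: slide the clamp's free jaw down the bar until its pad meets the block, pushing gently on the arm until the jaw tilts and binds, then screw the handle tight clockwise, about a third of a turn. The block must end firmly held but not crushed, without having been shifted; leave the other things alone and let go of the clamp.

Things in the scene. Friction and masses are not known exactly. Their poses are not given: they have to be found in the camera images.
- fixture: the clamping fixture, fixed to the black granite table: a dark steel base plate 150 (its x) x 210 (its y) x 20 mm thick, origin at the centre of its underside, z up. An upright flat steel bar (9 mm along x, 20 mm along y) stands on it at y = -50 mm; its top is 170 mm above the table. The clamp's grey free jaw slides on this bar; its arm points along the fixture's +y and carries the screw, whose vertical axis is 100 mm from the bar's axis, at y = +50 mm.
- jaw (a joint): height of the free jaw on the bar in m, up positive: 0 when the centre of its collar is 100 mm above the table. It moves between -0.030 and 0.045 and stays where it is left: sliding it down takes only about 2 N, up about 10 N when level. Raised at the start (0.018 to 0.042); near 0 when the pad meets the work.
- rock (a joint): tilt of the free jaw on the bar in rad, 0 (arm level, as it hangs) to 0.045, positive with the screw end up; a little more under load. With the pad on the work, pushing on down with 14 to 18 N on the arm close to the bar tilts it 0.03 to 0.04 rad (collar sinks 3 to 4 mm more), then the collar binds on the bar and cannot slide back up. Pushing mid-arm or nearer the screw hardly tilts it.
- handle (a joint): turn of the screw handle in rad, 0 to 5.6, growing clockwise seen from above, which screws the pad down out of the jaw 2 mm per rad; starts at 0.2 to 1.0. Turning takes 0.2 to 0.35 N m; it does not unscrew by itself. Once the pad bears on the work, handle and pad keep their height and the jaw's screw end tilts up instead: 50 rad of handle per rad of tilt, until 0.045.
- jaw_arm (a point): point on the flat top of the jaw's arm close to the bar, 31 mm from the bar's axis towards the screw, where to push it down; the arm is 16 mm wide (fixture x) and 24 mm high, with free flat top from 10 (flush with the collar) to 84 mm from the bar's axis.
- handle_mid (a point): centre of the upright round fluted wooden screw handle, on the screw's axis, 32 mm above the top of the jaw's arm when the screw is at 0 (2 mm less per rad): 30 mm in diameter, 40 mm tall (20 mm above and below this point). From the screw's axis to the bar is 90 mm clear; the bar's top stands about 47 mm above the arm's top when the jaw is down on the work.
- pad_face (a point): centre of the lower face of the round rubber pad (24 mm across) under the screw, straight below the handle.
- pad: the same pad as a body, origin at the centre of its lower face; it does not turn with the screw. With the jaw bound and fully tilted (0.045 rad), each further rad of handle adds about 20 N between pad and work; just bound it presses with about 5 N (while pushed, about 0.7 of the push; over 25 N of push is too hard). About 2.1 rad (a third of a turn) after binding is right.
- work: the work: a drilled aluminium valve block 66 x 50 x 45 mm high, about 0.45 kg, loose on the base plate under the pad; origin at the centre of its underside, 20 mm above the table.
- work_top (a point): centre of the work's flat top face, 65 mm above the table.
- plug: bystander: small steel pin gauge, 16 mm across, 25 mm tall, standing on the base plate; origin at its underside.
- vblock: bystander: dark steel V-block 50 x 45 x 35 mm; origin at its underside.
- ring_gauge: bystander: steel ring gauge, 64 mm across, 18 mm high, flat on the table.
- square: bystander: steel try square, 100 mm stock, lying on the table.
- wrench: bystander: spanner lying on the table.
- driver: bystander: screwdriver lying on the table.
- caliper_case: bystander: black caliper case 90 x 230 x 28 mm on the table.

How it is judged:
By the outcome, as a careful person would: the job done as asked, in the order asked, and still so for the second after the job is handed in, with the robot touching nothing.
It also fails if it takes over 61 s, if anything falls off the work surface, if the arm or the gripper's body presses on something with over 40 N, if the wrist force passes 120 N, or if a joint passes its speed limit or range.

### The arm

A 6-joint arm with a two-finger parallel gripper is mounted at the origin on the work surface. World frame = base frame: x ahead of the robot, y to its left, z up, the work surface at z = 0. Lengths are in mm, angles in rad, forces in N, time in s.
With the tool pointing down it reaches from about 375 to 900 mm from the base axis. Payload 3.1 kg.
Tool frame: the origin (TCP) lies between the finger pads; the fingertips stand 17 mm ahead of it and the grasp point (between the pads) lies 2 mm behind it; z points along the fingers, y is the direction in which the jaws open and shut (so a half turn about z gives the same grasp; the last joint's range is limited). The gripper opens to 87 mm and grips with 3 to 60 N. Pads are 19 mm wide; open, the fingers measure 117 mm over their backs; the gripper's body (75 mm by 190 mm) begins 51 mm behind the grasp point.
Start: joints at [0.967, 0.527, 1.433, -0, 1.181, -0.178], TCP at [258.114, 569.187, 239.548] pointing down, gripper open.
Joint ranges: [-3.08, 3.08], [-0.75, 2.2], [0.22, 2.44], [-1.43, 4.57], [0, 2.65], [-2.85, 2.85]. Speed limits (rad/s): [2.79, 2.79, 3.14, 3.14, 3.14, 3.14].

### API

Orientations are given as a rotation vector (axis times angle).
In Python, from station import arm gives the robot as it stands.
- The arm moves only by the tool step_arm, never from a script. Its argument "commands" is a list of rows, each a list of 7 numbers: the shift along the tool's x, y, z in cm, then the turn, a rotation vector about the tool's x, y, z in rad, then the closure, from 0 (fully open) to 1 (shut). In form: [[dx, dy, dz, wx, wy, wz, claw], ...]. A call has 1 to 20 rows; each row shifts and turns the commanded pose from where the row before left it, along the tool's axes as they then stand; what a row does not reach is not made up. A row lasts 1/8 s, in which the tool goes at most 62.5 mm and 10.7 degrees, less where a joint would pass 70% of its speed; a pose out of reach is approached as far as the arm can. A call with a gripper value outside its range is refused whole. The fingers move at their own pace and stop on an object; "force" is the grip in N (left out, the last holds). Time passes only in rows, so rows that do not move let the fingers close. It gives the time, the measured TCP pose, the force and the opening at its end, in the units of the state.
- arm.read_state(): the state, without advancing time (a new reading comes with each control period).
- arm.camera(name): name is "side" or "top" or "wrist"; returns the picture (480x640x3 uint8, red, green, blue); there is no depth.
- arm.calibration(name): a dict with "K" (3x3 intrinsics, pixels), "k1" (the pictures are not rectified: a ray, as slopes to the right and down, at radius r is drawn at 1 + k1 r^2 times it, then the intrinsics apply), "T" (4x4, takes a point from camera to world coordinates); the wrist camera has in their place "T_tool_cam" (4x4, takes a point from camera to tool coordinates, whose origin is the TCP and whose axes are the flange's). Camera axes: x right, y down, z forward; pixel columns grow to the right and rows downward; lengths in mm; the calibration is good to about 2 mm. A picture is of the moment at which its call begins: read the wrist's pose just before it. calibration takes no time and is no camera call.
- arm.close_job(): hands the job in, once; it reports no verdict.
The state is a dict: "time": time; "joint_pos": joint angles; "joint_velocities": joint speeds; "tau": joint torques, N m; "eef_pos": TCP position; "eef_rot": TCP orientation; "wrist_force": force on the tool from outside, world axes, zero at the start; "moment": the same for the moment, N m; "width": finger opening in mm.
Only numpy, scipy, OpenCV 4.12 (cv2) and the standard library are available. Lean on these libraries where they do the work, as an engineer would, in place of code of your own. Each camera call takes 0.05 s, during which the arm holds its last target. There are 200 camera calls.

## Working session

There is one attempt and no reset: what is moved stays moved. The work goes in short steps, Python scripts to look and compute and a tool call to move; the robot and the scene stay as the last step left them, time stands still between calls to the robot, and variables do not carry over. Pictures are saved under pics/ and viewed, about 8 in all and at most 12, crops included, and the job is handed in when it is done.

Besides the shell and the picture viewer there is one more tool, called after ">>>" by a JSON object that holds its "op" and its "data". step_arm: Moves the arm, as the interface text tells. Its arguments: {"type":"object","properties":{"commands":{"type":"array"},"force":{"type":"number"}},"required":["commands"]}

```bash
mkdir -p pics; ls
python3 - <<'E'
from station import arm
import cv2,numpy as np
for n in("side","top"):
    im=arm.camera(n); cv2.imwrite(f"pics/{n}0.png",im[...,::-1]); c=arm.calibration(n); print(n,np.round(c["K"],1).tolist(),c["k1"],np.round(c["T"],3).tolist())
print(np.round(arm.calibration("wrist")["T_tool_cam"],3).tolist(), arm.calibration("wrist")["K"])
print(arm.read_state())
E
```

```text
pics
side [[540.9, 0.0, 320.1], [0.0, 540.9, 237.6], [0.0, 0.0, 1.0]] 0.038966041487145886 [[0.719, -0.475, 0.507, -7.764], [-0.695, -0.505, 0.512, -635.545], [0.013, -0.721, -0.693, 964.667], [0.0, 0.0, 0.0, 1.0]]
top [[520.2, 0.0, 314.4], [0.0, 520.2, 239.0], [0.0, 0.0, 1.0]] -0.10796772947055779 [[0.001, -0.981, 0.192, 378.077], [-1.0, -0.002, 0.0, -31.853], [0.0, -0.192, -0.981, 1337.226], [0.0, 0.0, 0.0, 1.0]]
[[0.001, -0.958, -0.286, 78.146], [1.0, 0.001, 0.0, -0.914], [-0.0, -0.286, 0.958, -144.952], [0.0, 0.0, 0.0, 1.0]] [[432.51679217   0.         321.57267025]
 [  0.         432.51679217 237.6482547 ]
 [  0.           0.           1.        ]]
{'time': 0.1, 'joint_pos': array([ 9.66464607e-01,  5.28374269e-01,  1.43375779e+00,  1.03319423e-05,
        1.18139800e+00, -1.78489990e-01]), 'joint_velocities': array([ 2.09428446e-03, -1.98823595e-03, -3.34678274e-03,  3.70385179e-05,
        7.07930502e-04,  1.01712091e-03]), 'tau': array([-2.26274251e-04, -4.40989208e+01, -1.77151036e+01,  6.35006838e-02,
        5.33912249e-02, -4.85682858e-05]), 'eef_pos': array([257.78835462, 568.68209854, 238.67400859]), 'eef_rot': array([-6.63715577e-01, -3.06991519e+00,  2.80672403e-03]), 'wrist_force': array([0.07996041, 0.15615264, 0.17325626]), 'moment': array([-0.04471998, -0.00163885, -0.00602649]), 'width': 86.93448541999611}
```

View pics/side0.png

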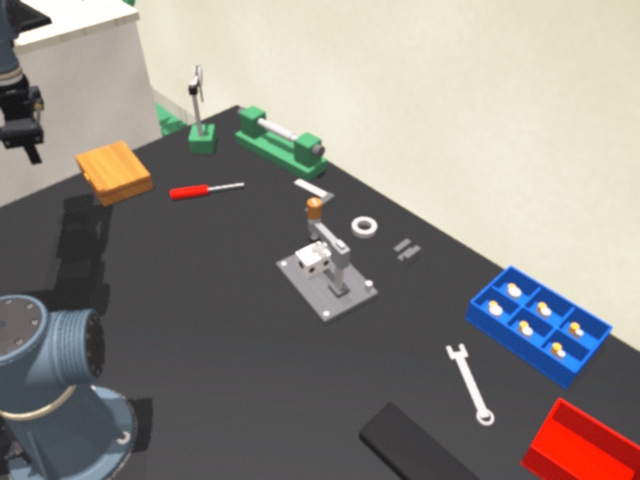

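View pics/top0.png

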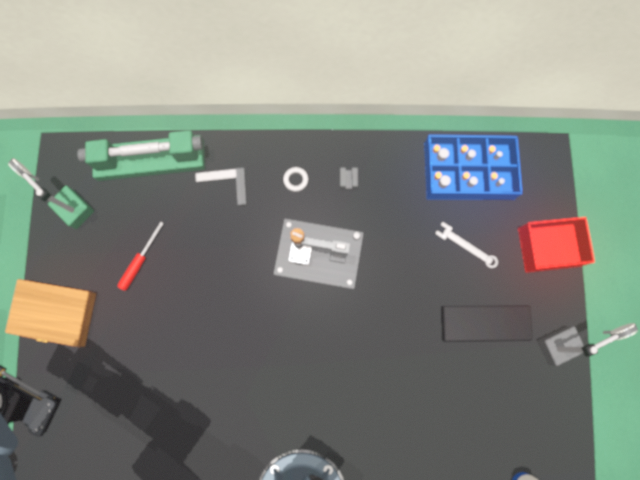

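The top view shows the base plate at about (319,254), with the handle at (297,235) and the bar top near (342,246). The arm points image-left (world +y). The side view shows the handle at (314,209). Next I'll measure these points.

```bash
cat > h.py <<'E'
import numpy as np,cv2
from station import arm
from scipy.spatial.transform import Rotation as R
def camT(n,st=None):
    c=arm.calibration(n)
    if n!="wrist": return c,np.array(c["T"])
    T=np.eye(4);T[:3,:3]=R.from_rotvec(st["eef_rot"]).as_matrix();T[:3,3]=st["eef_pos"]
    return c,T@np.array(c["T_tool_cam"])
def ray(n,uv,st=None):
    c,T=camT(n,st);K=np.array(c["K"]);d=np.array([(uv[0]-K[0,2])/K[0,0],(uv[1]-K[1,2])/K[1,1]])
    p=d.copy()
    for _ in range(20): p=d/(1+c["k1"]*(p@p))
    return T[:3,3],T[:3,:3]@np.r_[p,1]
def onz(n,uv,z,st=None):
    o,d=ray(n,uv,st);return o+d*(z-o[2])/d[2]
def tri(*rs):
    A=sum(np.eye(3)-np.outer(d,d)/(d@d) for o,d in rs);b=sum((np.eye(3)-np.outer(d,d)/(d@d))@o for o,d in rs)
    return np.linalg.solve(A,b)
def proj(n,X,st=None):
    c,T=camT(n,st);p=T[:3,:3].T@(np.array(X)-T[:3,3]);s=p[:2]/p[2];s=s*(1+c["k1"]*(s@s));K=np.array(c["K"]);return K[:2,:2]@s+K[:2,2]
E
python3 - <<'E'
from h import *
t=cv2.imread("pics/top0.png");s=cv2.imread("pics/side0.png")
def orange(im,x0,x1,y0,y1):
    h=cv2.cvtColor(im,cv2.COLOR_BGR2HSV);m=cv2.inRange(h,(5,110,80),(22,255,255));k=np.zeros_like(m);k[y0:y1,x0:x1]=m[y0:y1,x0:x1]
    ys,xs=np.nonzero(k);print(len(xs),xs.min(),xs.max(),ys.min(),ys.max());return xs.mean(),ys.mean()
a=orange(t,270,330,210,270);b=orange(s,290,340,180,240)
H=tri(ray("top",a),ray("side",b));print("handle",H,proj("top",H)-a,proj("side",H)-b)
g=cv2.cvtColor(t,cv2.COLOR_BGR2GRAY);k=np.zeros_like(g);k[205:300,260:380]=(g[205:300,260:380]>60)*255
k=cv2.morphologyEx(k,cv2.MORPH_CLOSE,np.ones((5,5)))
c=max(cv2.findContours(k,0,2)[0],key=cv2.contourArea);r=cv2.minAreaRect(c);bx=cv2.boxPoints(r);print(r,bx)
P=np.array([onz("top",q,20) for q in bx]);print(P,P.mean(0))
cv2.imwrite("pics/c1.png",np.hstack([cv2.resize(t[205:300,265:375],None,fx=3.6,fy=3.6,interpolation=2),cv2.resize(s[190:325,265:385],(390,342),interpolation=2)]))
E
```

```text
47 292 301 230 241
249 307 321 197 218
handle [606.66252531   7.76244628 196.18421341] [ 0.35952987 -0.48349734] [-0.61168806  0.1082545 ]
((319.4999694824219, 252.0), (93.99998474121094, 118.99998474121094), 90.0) [[259.99997 205.     ]
 [378.99997 205.     ]
 [378.99997 299.     ]
 [259.99997 299.     ]]
[[ 726.47106491  110.81155396   20.        ]
 [ 727.00065397 -200.79576503   20.        ]
 [ 481.51467646 -195.45402455   20.        ]
 [ 481.13403208  105.64035593   20.        ]] [604.03010686 -44.94946992  20.        ]
```

View pics/c1.png

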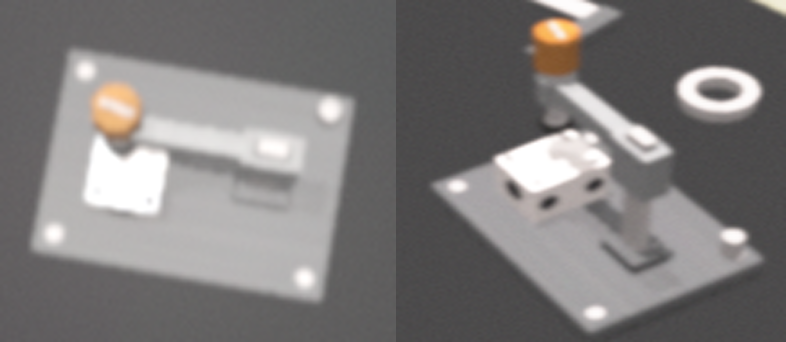

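Run:
```python
from h import *
cr=np.array([(70,50),(353,98),(322,300),(33,250)])/3.6+[265,205]
P=np.array([onz("top",q,20) for q in cr]);print(P.round(1))
c=P.mean(0); yd=(P[0]-P[1]+P[3]-P[2]);yd/=np.linalg.norm(yd);xd=(P[0]+P[1]-P[2]-P[3]);xd/=np.linalg.norm(xd)
print(c,np.linalg.norm(P[0]-P[1]),np.linalg.norm(P[1]-P[2]),"yaw",np.arctan2(-yd[0],yd[1]),np.arctan2(xd[1],xd[0]))
print("screw",c+50*yd,"bar",c-50*yd,"push",c-19*yd)
print("bartop",onz("top",np.array((272,148))/3.6+[265,205],170), tri(ray("top",np.array((272,148))/3.6+[265,205]),ray("side",np.array((641-396,139))/np.array([3.25,2.533])+[265,190])))
st=arm.read_state();print(R.from_rotvec(st["eef_rot"]).as_matrix().round(3))
```

```text
[[ 689.2   46.3   20. ]
 [ 654.1 -157.7   20. ]
 [ 508.6 -133.5   20. ]
 [ 543.8   70.7   20. ]]
[598.91121464 -43.56345232  20.        ] 206.94556895513037 147.4509062315565 yaw -0.17050016405368087 -0.16550400570781282
screw [607.39497874   5.71154892  20.        ] bar [590.42745054 -92.83845355  20.        ] push [595.68738428 -62.28795279  20.        ]
bartop [590.19020739 -91.42542413 170.        ] [590.83353304 -91.69871645 167.52887029]
[[-0.911  0.413 -0.001]
 [ 0.413  0.911 -0.002]
 [ 0.    -0.002 -1.   ]]
```

>>> {"op": "step_arm", "data": {"commands": [[0,0,-3,0,0,0,0.3],[0,0,-3,0,0,0,0.6],[-3.55,-2.72,0,0,0,0,1],[-3.55,-2.72,0,0,0,0,1],[-3.55,-2.72,0,0,0,0,1],[-3.55,-2.72,0,0,0,0,1],[-3.55,-2.72,0,0,0,0,1],[-3.55,-2.72,0,0,0,0,1],[-3.55,-2.72,0,0,0,0,1],[-3.55,-2.72,0,0,0,0,1],[-3.55,-2.72,0,0,0,0,1],[-3.55,-2.72,0,0,0,0,1],[-3.55,-2.72,0,0,0,0,1],[-3.55,-2.72,0,0,0,0,1],[-3.55,-2.72,0,0,0,0,1],[-3.55,-2.72,0,0,0,0,1],[-3.55,-2.72,0,0,0,0,1],[-3.55,-2.72,0,0,0,0,1]], "force": 20}}

```text
time: 2.35
eef_pos: [595.9, -63.0, 299.0]
eef_rot: [-0.664, -3.07, -0.0]
wrist_force: [0.6, -0.6, -0.7]
width: 0.7
```

>>> {"op": "step_arm", "data": {"commands": [[0,0,0,0,0,0.164,1],[0,0,0,0,0,0.164,1],[0,0,0,0,0,0.164,1],[0,0,0,0,0,0.164,1],[0,0,0,0,0,0.164,1],[0,0,0,0,0,0.164,1],[0,0,0,0,0,0.164,1],[0,0,0,0,0,0.164,1],[0,0,0,0,0,0,1]]}}

```text
time: 3.48
eef_pos: [595.3, -61.7, 299.0]
eef_rot: [-2.396, -2.03, 0.001]
wrist_force: [-0.1, 0.5, -0.5]
width: 0.5
```

Run:
```python
from h import *
st=arm.read_state();im=arm.camera("wrist");cv2.imwrite("pics/w1.png",im[...,::-1]);np.save("st1.npy",st,allow_pickle=True)
print(st["time"],st["eef_pos"],R.from_rotvec(st["eef_rot"]).as_matrix().round(4).tolist(),st["wrist_force"],st["width"],st["joint_pos"])
f=np.array([598.9,-43.6,0]);x=np.array([.986,-.168,0]);y=np.array([.168,.986,0])
for n,p in dict(bartop=f-50*y+[0,0,170],push=f-19*y+[0,0,160],handletop=f+50*y+[0,0,215]).items(): print(n,proj("wrist",p,st))
```

```text
3.475 [595.30863937 -61.67339448 299.04237597] [[0.1643, 0.9864, -0.0011], [0.9864, -0.1643, 0.0003], [0.0001, -0.0011, -1.0]] [-0.0798522   0.49820579 -0.50647425] 0.546661335654256 [-2.89749732e-01  4.30713900e-01  1.42905986e+00 -5.60564199e-05
  1.28296416e+00 -1.24704468e-01]
bartop [321.99753775 276.49118209]
push [322.21206278 228.56962148]
handletop [322.86841581 127.60033589]
```

View pics/w1.png

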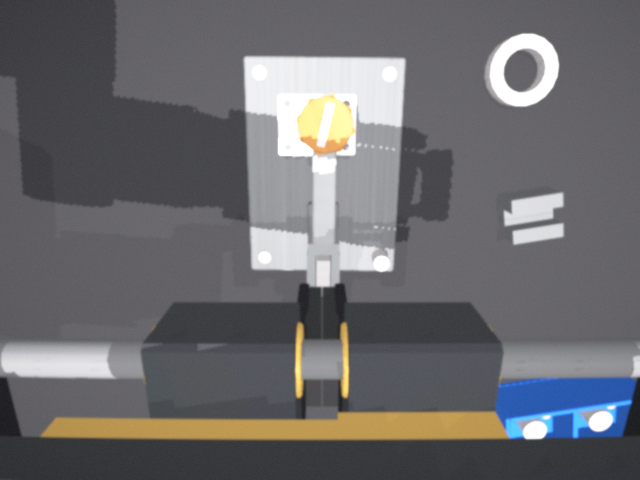

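The wrist view shows the bar top at (323,270) and the handle top at (326,124), within 6 px of the predictions, and the closed fingers are above the arm. I'll descend now.

>>> {"op": "step_arm", "data": {"commands": [[0.1,0,2,0,0,0,1],[0,0,3,0,0,0,1],[0,0,3,0,0,0,1],[0,0,2,0,0,0,1],[0,0,0.5,0,0,0,1],[0,0,0.3,0,0,0,1],[0,0,0.2,0,0,0,1],[0,0,0.2,0,0,0,1],[0,0,0.2,0,0,0,1],[0,0,0.2,0,0,0,1]]}}

```text
time: 4.78
eef_pos: [595.9, -60.8, 183.7]
eef_rot: [2.399, 2.028, 0.0]
wrist_force: [1.3, -0.9, 0.4]
width: 0.4
```

>>> {"op": "step_arm", "data": {"commands": [[0,0,0.2,0,0,0,1],[0,0,0.2,0,0,0,1],[0,0,0.2,0,0,0,1],[0,0,0.2,0,0,0,1],[0,0,0.2,0,0,0,1]]}}

```text
time: 5.4
eef_pos: [595.8, -60.8, 173.5]
eef_rot: [2.399, 2.028, 0.0]
wrist_force: [-0.3, -0.6, 0.9]
width: 0.5
```

>>> {"op": "step_arm", "data": {"commands": [[0,0,0.2,0,0,0,1],[0,0,0.2,0,0,0,1],[0,0,0.2,0,0,0,1],[0,0,0.2,0,0,0,1],[0,0,0.2,0,0,0,1],[0,0,0.2,0,0,0,1]]}}

```text
time: 6.15
eef_pos: [595.8, -60.8, 161.4]
eef_rot: [2.399, 2.028, 0.0]
wrist_force: [-0.0, -0.6, 1.0]
width: 0.5
```

>>> {"op": "step_arm", "data": {"commands": [[0,0,0.2,0,0,0,1],[0,0,0.2,0,0,0,1],[0,0,0.2,0,0,0,1]]}}

```text
time: 6.52
eef_pos: [595.8, -60.8, 155.4]
eef_rot: [2.399, 2.028, 0.0]
wrist_force: [-0.6, 0.4, 1.4]
width: 0.4
```

>>> {"op": "step_arm", "data": {"commands": [[0,0,0.1,0,0,0,1],[0,0,0.1,0,0,0,1],[0,0,0.1,0,0,0,1],[0,0,0.1,0,0,0,1]]}}

```text
time: 7.02
eef_pos: [595.8, -60.8, 151.5]
eef_rot: [2.399, 2.028, 0.0]
wrist_force: [-1.3, -0.4, 2.2]
width: -0.1
```

Run:
```python
from h import *
s=arm.camera("side")[...,::-1];cv2.imwrite("pics/s2.png",cv2.resize(s[170:330,250:400],None,fx=3.7,fy=3.7,interpolation=2));print(arm.read_state()["wrist_force"])
```

```text
[-0.1382889  -0.43305183  1.77102457]
```

View pics/s2.png

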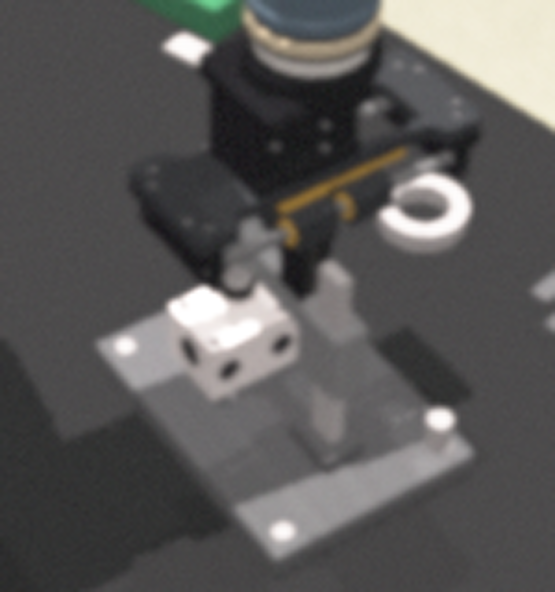

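The side view shows the jaw following the fingers down, with the bar top now well above the collar at about (335,270). I'll carry on in smaller steps.

>>> {"op": "step_arm", "data": {"commands": [[0,0,0.1,0,0,0,1],[0,0,0.1,0,0,0,1],[0,0,0.1,0,0,0,1],[0,0,0.1,0,0,0,1]]}}

```text
time: 7.58
eef_pos: [595.8, -60.8, 147.5]
eef_rot: [2.399, 2.028, -0.0]
wrist_force: [0.5, 0.1, 1.6]
width: 0.1
```

>>> {"op": "step_arm", "data": {"commands": [[0,0,0.1,0,0,0,1],[0,0,0.1,0,0,0,1],[0,0,0.1,0,0,0,1]]}}

```text
time: 7.95
eef_pos: [595.8, -60.8, 144.5]
eef_rot: [2.399, 2.028, -0.0]
wrist_force: [-1.0, 0.4, 1.2]
width: 0.4
```

>>> {"op": "step_arm", "data": {"commands": [[0,0,0.1,0,0,0,1],[0,0,0.1,0,0,0,1]]}}

```text
time: 8.2
eef_pos: [595.8, -61.0, 142.7]
eef_rot: [2.398, 2.028, -0.0]
wrist_force: [-1.7, -0.7, 4.3]
width: 0.7
```

>>> {"op": "step_arm", "data": {"commands": [[0,0,0.05,0,0,0,1],[0,0,0.05,0,0,0,1]]}}

```text
time: 8.45
eef_pos: [595.9, -61.2, 142.0]
eef_rot: [2.398, 2.028, -0.001]
wrist_force: [-2.2, -1.5, 6.0]
width: 0.0
```

>>> {"op": "step_arm", "data": {"commands": [[0,0,0.05,0,0,0,1],[0,0,0.05,0,0,0,1]]}}

```text
time: 8.7
eef_pos: [595.9, -61.5, 141.3]
eef_rot: [2.398, 2.028, -0.001]
wrist_force: [-2.5, -1.4, 7.6]
width: 0.5
```

>>> {"op": "step_arm", "data": {"commands": [[0,0,0.05,0,0,0,1],[0,0,0.05,0,0,0,1]]}}

```text
time: 8.95
eef_pos: [595.9, -61.6, 140.9]
eef_rot: [2.397, 2.028, -0.001]
wrist_force: [-3.5, -1.5, 10.9]
width: 0.5
```

>>> {"op": "step_arm", "data": {"commands": [[0,0,0.05,0,0,0,1],[0,0,0.05,0,0,0,1]]}}

```text
time: 9.2
eef_pos: [595.9, -61.6, 140.7]
eef_rot: [2.397, 2.028, -0.001]
wrist_force: [-4.3, -1.8, 16.8]
width: 0.4
```

>>> {"op": "step_arm", "data": {"commands": [[0,0,0.05,0,0,0,1],[0,0,0,0,0,0,1]]}}

```text
time: 9.45
eef_pos: [595.9, -61.7, 140.6]
eef_rot: [2.397, 2.028, -0.001]
wrist_force: [-5.3, -2.1, 15.4]
width: 0.4
```

Force climbed sharply to about 16 N after 2.7 mm of sink, which is about 0.039 rad of tilt, so the collar is bound. I'll lift off and move over the handle.

>>> {"op": "step_arm", "data": {"commands": [[0,0,-0.1,0,0,0,1],[0,0,-0.2,0,0,0,1],[0,0,-0.5,0,0,0,1],[0,0,-2,0,0,0,1],[0,0,-4,0,0,0,1],[0,0,-4,0,0,0,1],[0,0,-4,0,0,0,0.8],[0,0,0,0,0,0,0.4]]}}

```text
time: 10.45
eef_pos: [597.9, -61.1, 289.6]
eef_rot: [2.394, 2.025, 0.007]
wrist_force: [-0.7, -0.5, -0.3]
width: 13.1
```

Run:
```python
from h import *
st=arm.read_state();im=arm.camera("wrist")[...,::-1].copy();cv2.imwrite("pics/w2.png",im)
s=arm.camera("side")[...,::-1]
print(st["time"],st["eef_pos"],st["eef_rot"],st["wrist_force"],st["joint_pos"])
h=cv2.cvtColor(im,cv2.COLOR_BGR2HSV);m=cv2.inRange(h,(5,110,80),(28,255,255));m[260:]=0
c=max(cv2.findContours(m,0,2)[0],key=cv2.contourArea);print(cv2.minEnclosingCircle(c),cv2.boundingRect(c))
for z in(165,170,175):print(onz("wrist",cv2.minEnclosingCircle(c)[0],z,st))
f=np.array([598.9,-43.6,0]);y=np.array([.168,.986,0]);print(f+50*y)
cv2.imwrite("pics/c3.png",np.hstack([cv2.resize(im[40:320,200:440],(400,466)),cv2.resize(s[170:330,250:400],(400,466),interpolation=2)]))
```

```text
10.45 [597.94636918 -61.0806267  289.60630411] [2.3937427  2.02452012 0.00732114] [-0.68521726 -0.50410959 -0.27219407] [-2.87699289e-01  4.39580768e-01  1.44147327e+00  3.47547336e-04
  1.25253287e+00 -1.21059432e-01]
((318.5, 134.0), 23.585052490234375) (295, 131, 48, 24)
[607.71952559   1.08883225 165.        ]
[607.7600692    1.35978017 170.        ]
[607.8006128    1.63072809 175.        ]
[607.3   5.7   0. ]
```

View pics/c3.png

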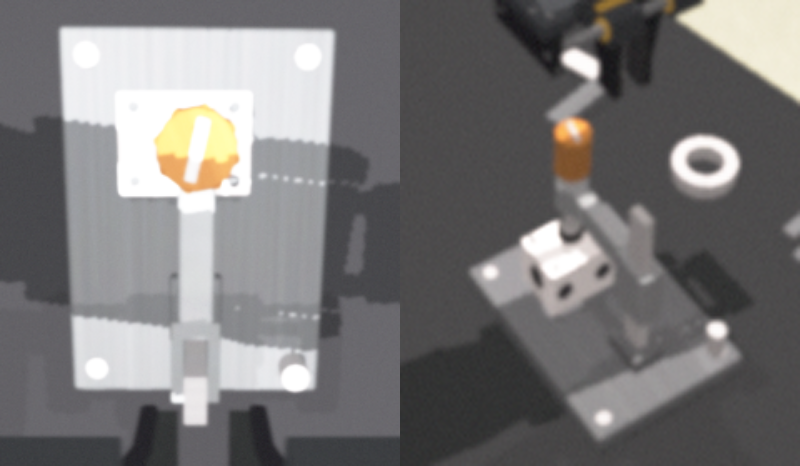

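The pad is sitting on the block and the jaw has stayed down and tilted. The handle top is at about (319,129) px in the wrist view. I'll move above it and pre-rotate counter-clockwise.

>>> {"op": "step_arm", "data": {"commands": [[2.2,0,0,0,0,0,0.1],[2.2,0,0,0,0,0,0.1],[2.2,0,0,0,0,0,0.1],[0,0,0,0,0,-0.15,0.1],[0,0,0,0,0,-0.15,0.1],[0,0,0,0,0,-0.15,0.1],[0,0,0,0,0,-0.15,0.1],[0,0,0,0,0,-0.15,0.1],[0,0,0,0,0,-0.15,0.1],[0,0,0,0,0,-0.15,0.1],[0,0,0,0,0,-0.15,0.1],[0,0,3,0,0,0,0.1],[0,0,3,0,0,0,0.1],[0,0,0,0,0,0,0.1],[0,0,0,0,0,0,0.1]]}}

```text
time: 12.42
eef_pos: [607.5, 5.1, 226.8]
eef_rot: [0.833, 3.028, 0.0]
wrist_force: [-0.2, 0.2, 1.1]
width: 78.2
```

Run:
```python
from h import *
st=arm.read_state();im=arm.camera("wrist")[...,::-1].copy();s=arm.camera("side")[...,::-1];cv2.imwrite("pics/w3.png",im)
M=R.from_rotvec(st["eef_rot"]).as_matrix()
print(st["time"],st["eef_pos"],M.round(3).tolist(),st["joint_pos"].round(3))
h=cv2.cvtColor(s,cv2.COLOR_BGR2HSV);m=cv2.inRange(h,(5,110,80),(22,255,255));k=m*0;k[205:245,295:330]=m[205:245,295:330]
ys,xs=np.nonzero(k);print(len(xs),xs.min(),xs.max(),ys.min(),ys.max());q=(xs.mean(),ys.mean())
f=np.array([598.9,-43.6,0]);y=np.array([.168,.986,0]);P=f+50*y
for z in (150,155,160,165): print(z,proj("side",P+[0,0,z]),q)
h=cv2.cvtColor(im,cv2.COLOR_BGR2HSV);m=cv2.inRange(h,(5,90,60),(32,255,255));m[:60]=0
for c in sorted(cv2.findContours(m,0,2)[0],key=cv2.contourArea)[-3:]: print(cv2.boundingRect(c),cv2.minEnclosingCircle(c))
print("pred top",proj("wrist",P+[0,0,177],st))
```

```text
12.425 [607.53801577   5.06478801 226.80842696] [[-0.859, 0.511, 0.001], [0.511, 0.859, -0.0], [-0.001, 0.001, -1.0]] [-0.175  0.518  1.492  0.     1.13  -1.209]
202 308 321 213 231
150 [313.92762772 224.54922217] (np.float64(313.7029702970297), np.float64(222.70792079207922))
155 [313.93861542 222.8895712 ] (np.float64(313.7029702970297), np.float64(222.70792079207922))
160 [313.94966232 221.22028426] (np.float64(313.7029702970297), np.float64(222.70792079207922))
165 [313.9607689  219.54127344] (np.float64(313.7029702970297), np.float64(222.70792079207922))
(90, 321, 40, 77) ((111.0, 359.0), 38.63945770263672)
(290, 229, 65, 79) ((323.0, 268.0), 39.204689025878906)
(261, 409, 379, 32) ((450.0, 424.0), 189.5944061279297)
pred top [323.99766477 276.13310372]
```

View pics/w3.png

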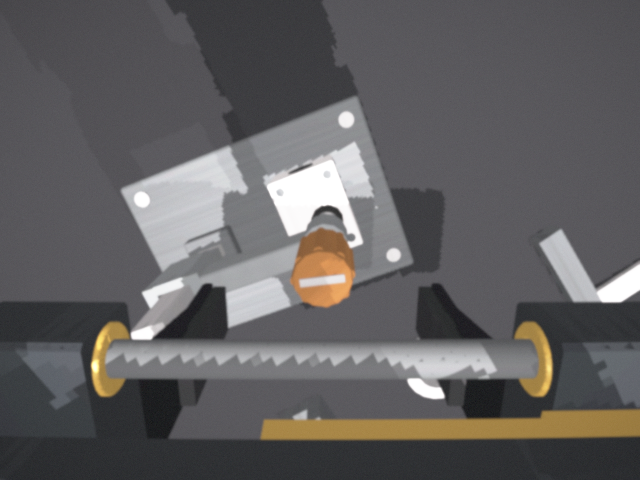

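The handle top centre is at about (323,277), against a prediction of (324,276), and it is midway between the fingers. I'll descend and close.

>>> {"op": "step_arm", "data": {"commands": [[0,0,2,0,0,0,0.1],[0,0,2,0,0,0,0.2],[0,0,1.9,0,0,0,0.3],[0,0,1,0,0,0,0.4],[0,0,0,0,0,0,0.5]], "force": 10}}

```text
time: 13.15
eef_pos: [606.9, 4.3, 157.2]
eef_rot: [-0.835, -3.029, 0.0]
wrist_force: [-0.5, -0.0, -0.1]
width: 49.7
```

>>> {"op": "step_arm", "data": {"commands": [[0,0,0,0,0,0,0.6],[0,0,0,0,0,0,0.65],[0,0,0,0,0,0,0.7],[0,0,0,0,0,0,0.8],[0,0,0,0,0,0,0.9],[0,0,0,0,0,0,1]]}}

```text
time: 13.9
eef_pos: [608.2, 5.6, 158.1]
eef_rot: [0.835, 3.025, 0.005]
wrist_force: [2.3, 4.7, 2.8]
width: 30.1
```

>>> {"op": "step_arm", "data": {"commands": [[0,0.1,0,0,0,0,1],[0,0,0,0,0,0,1]], "force": 35}}

```text
time: 14.15
eef_pos: [608.4, 5.9, 158.0]
eef_rot: [0.834, 3.026, 0.003]
wrist_force: [1.4, 5.1, 4.5]
width: 29.3
```

>>> {"op": "step_arm", "data": {"commands": [[0,0,0,0,0,0.1,1],[0,0,0,0,0,0.1,1],[0,0,0,0,0,0.1,1]]}}

```text
time: 14.52
eef_pos: [608.2, 5.7, 157.9]
eef_rot: [1.281, 2.866, 0.003]
wrist_force: [2.1, 5.4, 4.9]
width: 29.6
```

Run:
```python
from h import *
st=arm.read_state();M=R.from_rotvec(st["eef_rot"]).as_matrix();print(st["wrist_force"],M.T@st["wrist_force"],st["moment"],np.arctan2(M[1,1],M[0,1]),st["joint_pos"].round(3))
```

```text
[2.13346297 5.36838405 4.88119948] [ 2.57170733  5.18187597 -4.87152983] [ 1.05666062 -0.34600971  0.22817245] 0.7302000824791364 [-1.750e-01  6.040e-01  1.553e+00  1.000e-03  9.820e-01 -9.060e-01]
```

Turning torque is 0.23 N m, as expected. There is a small lateral load, so I'll relieve it and keep turning.

>>> {"op": "step_arm", "data": {"commands": [[0.05,0.1,-0.05,0,0,0.1,1],[0,0,0,0,0,0.1,1],[0,0,0,0,0,0.1,1]]}}

```text
time: 14.9
eef_pos: [608.0, 5.9, 157.9]
eef_rot: [1.695, 2.644, -0.0]
wrist_force: [1.3, 2.6, 1.9]
width: 29.7
```

```bash
cat > r.py <<'E'
from h import *
st=arm.read_state();M=R.from_rotvec(st["eef_rot"]).as_matrix();print(st["time"],"tool F",(M.T@st["wrist_force"]).round(1),"mom",st["moment"].round(2),"yaw",np.arctan2(M[1,1],M[0,1]).round(3),st["eef_pos"].round(1),st["width"])
E
python3 r.py
```

```text
14.9 tool F [ 1.8  2.3 -1.9] mom [ 0.54 -0.06  0.25] yaw 0.431 [608.    5.9 157.9] 29.715201717244724
```

>>> {"op": "step_arm", "data": {"commands": [[0.03,0.03,0,0,0,0.1,1],[0,0,0,0,0,0.1,1],[0,0,0,0,0,0.1,1],[0,0,0,0,0,0.1,1],[0,0,0,0,0,0.1,1]]}}

```text
time: 15.52
eef_pos: [607.5, 6.1, 157.6]
eef_rot: [-2.297, -2.143, 0.002]
wrist_force: [0.7, 1.9, 2.8]
width: 29.3
```

```bash
python3 r.py
```

```text
15.525 tool F [ 1.9  0.5 -2.8] mom [0.5  0.12 0.25] yaw -0.069 [607.5   6.1 157.6] 29.264891475207598
```

>>> {"op": "step_arm", "data": {"commands": [[0.05,0,-0.03,0,0,0.1,1],[0,0,0,0,0,0.1,1],[0,0,0,0,0,0.1,1],[0,0,0,0,0,0.1,1],[0,0,0,0,0,0.1,1]]}}

```text
time: 16.15
eef_pos: [607.2, 6.4, 157.4]
eef_rot: [-2.756, -1.508, 0.004]
wrist_force: [1.5, 0.2, -0.1]
width: 29.1
```

```bash
python3 r.py
```

```text
16.15 tool F [1.  1.2 0.1] mom [0.45 0.18 0.28] yaw -0.569 [607.2   6.4 157.4] 29.13347721270984
```

>>> {"op": "step_arm", "data": {"commands": [[0,0,0,0,0,0.1,1],[0,0,0,0,0,0.1,1],[0,0,0,0,0,0.1,1],[0,0,0,0,0,0.1,1],[0,0,0,0,0,0.1,1],[0,0,0,0,0,0,1]]}}

```text
time: 16.9
eef_pos: [607.2, 6.8, 157.1]
eef_rot: [-3.041, -0.784, 0.003]
wrist_force: [2.0, 0.3, -1.8]
width: 29.6
```

```bash
python3 r.py
```

```text
16.9 tool F [1.9 0.7 1.8] mom [0.7  0.21 0.09] yaw -1.066 [607.2   6.8 157.1] 29.58057966590846
```

Turned 2.10 rad. Releasing and lifting clear.

>>> {"op": "step_arm", "data": {"commands": [[0,0,0,0,0,0,0.6],[0,0,0,0,0,0,0.5],[0,0,0,0,0,0,0.3],[0,0,0,0,0,0,0.1],[0,0,-1,0,0,0,0.1],[0,0,-2,0,0,0,0.1],[0,0,-4,0,0,0,0.1],[0,0,-4,0,0,0,0.1],[0,0,0,0,0,0,0.1],[0,0,0,0,0,0,0.1]]}}

```text
time: 18.15
eef_pos: [607.4, 7.2, 267.9]
eef_rot: [-3.042, -0.783, 0.001]
wrist_force: [-0.8, -0.0, -1.0]
width: 78.2
```

```bash
python3 r.py
python3 - <<'E'
from h import *
st=arm.read_state();im=arm.camera("wrist")[...,::-1].copy();s=arm.camera("side")[...,::-1]
cv2.imwrite("pics/c4.png",np.hstack([cv2.resize(im,(480,360)),cv2.resize(s[180:330,250:400],(310,360),interpolation=2)]))
# rectified top-down plane z=177 (N up = world x, left = world y), before/after, for the slot angle
import pickle
def td(im,st,z,c=(607.3,5.1),r=25):
    g=np.linspace(-r,r,200);mp=np.array([[proj("wrist",(c[0]-a,c[1]-b,z),st) for b in g] for a in g],np.float32)
    return cv2.remap(im,mp,None,1)
st3=dict(eef_pos=np.array([607.538,5.065,226.81]),eef_rot=np.array([.833,3.028,0]))
cv2.imwrite("pics/td.png",np.hstack([td(cv2.imread("pics/w3.png"),st3,177),td(im,st,177)]))
E
```

```text
18.15 tool F [-0.7 -0.4  1. ] mom [-0.1   0.16  0.01] yaw -1.067 [607.4   7.2 267.9] 78.2333295939861Traceback (most recent call last):
  File "<stdin>", line 10, in <module>
  File "<stdin>", line 7, in td
  File "h.py", line 20, in proj
    c,T=camT(n,st);p=T[:3,:3].T@(np.array(X)-T[:3,3]);s=p[:2]/p[2];s=s*(1+c["k1"]*(s@s));K=np.array(c["K"]);return K[:2,:2]@s+K[:2,2]
        ~~~~^^^^^^
  File "h.py", line 5, in camT
    c=arm.calibration(n)
ValueError: time passes only in moves, steps and waits
```

View pics/c4.png

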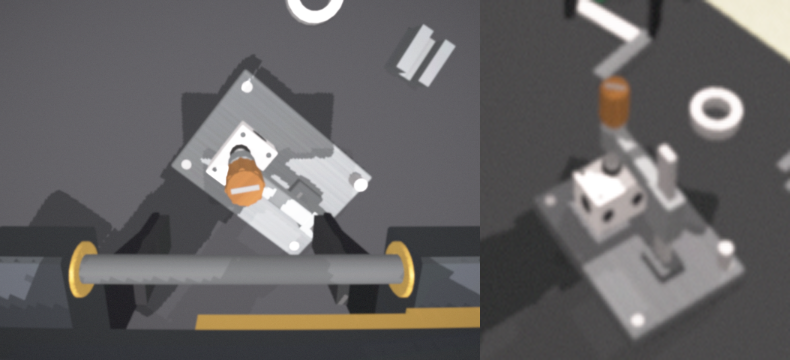

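The wrist view shows the slot at about −6° in the tool frame both before gripping and after release, so the handle didn't slip and turned the full 2.10 rad. Next I'll check whether the block moved, from its visible corners.

Run:
```python
from h import *
st=arm.read_state();st3=dict(eef_pos=np.array([607.538,5.065,226.808]),eef_rot=np.array([.833,3.028,0]))
im=arm.camera("wrist")[...,::-1].copy()
f=np.array([598.9,-43.6,0]);F=np.array([[.986,.168],[-.168,.986]])
for n,I,s,roi in(("before",cv2.imread("pics/w3.png"),st3,(150,255,255,370)),("after",im,st,(150,240,265,380))):
    g=cv2.cvtColor(I,cv2.COLOR_BGR2GRAY);m=g*0;y0,y1,x0,x1=roi;m[y0:y1,x0:x1]=(g[y0:y1,x0:x1]>225)*255
    c=max(cv2.findContours(cv2.morphologyEx(m,cv2.MORPH_OPEN,np.ones((3,3))),0,2)[0],key=cv2.contourArea)
    w=np.array([onz("wrist",p,65,s)[:2] for p in c[:,0]],np.float32);w=((w-f[:2])@F).astype(np.float32)
    print(n,len(c),cv2.minAreaRect(w),w.min(0),w.max(0))
```

```text
before 217 ((-5.266162872314453, 47.984432220458984), (66.10079956054688, 50.917850494384766), 0.04650977626442909) [-38.32968   22.503635] [27.770483 73.422485]
after 110 ((-4.7517242431640625, 46.76801300048828), (66.89208984375, 50.45390319824219), 0.12346165627241135) [-38.228638  21.604963] [28.73017 72.04008]
```

```bash
python3 -c "
from station import arm
print(arm.close_job(), arm.read_state()['time'])"
```

```text
the job is handed in; nothing more can be done
the job is handed in; nothing more can be done
```

I clamped the block and handed the job in at about 18 s of robot time. No verdict was reported.

- **Binding the jaw:** I slid the jaw down with closed fingers at about 31 mm from the bar, using 1–2 N. After the pad met the block I pushed on to about 16 N. The jaw sank about 2.7 mm there, which I estimate as a tilt of 0.039 rad. It stayed bound when I let go.
- **Tightening the handle:** I gripped the handle at 35 N and turned it clockwise 2.10 rad at about 0.25 N m. The slot on the handle sat at the same angle to the gripper before and after, so it did not slip. Side loads while gripping reached about 5 N, and I reduced them as I turned.
- **Last checks:** The gripper is open and clear, with its fingertips about 70 mm above the handle. The block's outline before and after tightening agrees to 0.5 mm along the fixture's x, 1.2 mm along its y and 0.1°. That is within the roughly 2 mm camera calibration, so a shift of about a millimetre can't be ruled out. I compared only views after the pad was already down, not from the untouched start.
- **Not measured:** I estimated the final clamping force only from the handle turn. The side and wrist pictures showed nothing else in view disturbed.
- **Failed script:** A flattened before-and-after picture of the slot stopped with an error, so I compared the slot angles in the two wrist images instead.

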